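Hook on the stop, then hold the batten in the corner for cutting

TASK

Hook the saddle-shaped stop block over the fence of the cutting board at least 5 cm to the side of the pencil line, and slide it along the fence, still hooked on, until it is centred on the line. Then lay the bevelled batten flat on the board, on the line's longer side of the board, with one end up against the stop and its long side flush along the fence, and hold it there for the saw with one firm diagonal push, down onto the board and in against the fence at once: the program finishes while still holding that push. Leave the other things on the bench where they are.

Things in the scene. Friction and masses are not known exactly. Their poses are not given: they have to be found in the camera images.
- board: Plywood cutting board, fixed to the bench: 160 (x) x 260 (y) x 18 mm thick. Origin: centre of its underside, on the bench; top face at z = 18 mm. Its x axis points away from the robot, towards the fence; y along the fence.
- fence: Aluminium fence fixed along the board's far edge: 12 mm thick (x), 260 long (y), 40 high above the board, top edges rounded 3 mm. Origin: middle of its foot, level with the board's top, 68 mm from the board's centre in +x. Axes parallel to the board's. The batten goes against its near face, at x = -6 mm.
- line (a point): Dark pencil line 2 mm wide, square across the board, up the fence's near face and over its top. This point: the line on the fence's top, mid-thickness, 40 mm above the board. Axes as the fence's. It always lies on the fence's +y half, so the longer side of the board is the -y side.
- stop_mid (a point): Stop block, loose, dark wood, about 160 g, 45 (x) x 36 (y) x 72 mm high, standing on its two legs at the start. Legs 34 mm deep, 14 thick (x), slot between them 17 mm. This point: its centre, 36 mm above its feet. x across the slot, y along it, z up; same either way round. Hooked on, the bridge over the slot rests on the fence's top, this point 42 mm above the board.
- stop_handle (a point): Centre of the stop's upright handle, 22 mm above the stop's centre: 18 (x) x 36 (y) x 28 mm high, standing on the bridge (10 mm thick); its y sides are flush with the block's. Hooked on, this point is 24 mm above the fence's top. The stop can shift 2.5 mm across the fence and slides freely along it, held only by friction.
- batten_mid (a point): Batten offcut, loose, mid-brown wood, about 120 g: 45 (x) x 120 (y, length) x 34 mm high, lying flat; sides upright for 24 mm, then both long top edges bevelled at 45 degrees, 10 x 10 mm. This point: its centre, 17 mm up. z up; same either way round. In the corner it lies 28.5 mm from the fence's middle plane and, touching the stop, 78 mm along the fence from the stop's centre.
- mug: Red mug, 82 mm across, 95 mm high, to be left alone. Origin: centre of its foot.
- book: Closed book, 150 x 210 x 30 mm, to be left alone. Origin: centre of its underside.
- mallet: Hammer lying on the bench, to be left alone.
- chisel: Chisel with a wooden handle, about 205 mm long, lying on the bench, to be left alone.
- jar: Amber glass jar with a steel lid, 68 mm across, 90 mm high, to be left alone. Origin: centre of its foot.
- scrap: Small flat scrap of wood, 40 x 50 x 20 mm, to be left alone. Origin: centre of its underside.
There are look-alikes about, which are no part of the job. What is shaped like the part that bears stop_mid but orange or pink is not meant. Leave any green look-alike of the part that bears batten_mid alone.

How it is judged (in metres and radians):
On the way, in this order (a step that is already met when the one before it is completed fails the run):
1. the stop is hooked over the fence, well clear of the line (over 30 mm) (z of stop_mid in the frame of fence between 0.036 and 0.047 m and x of stop_mid in the frame of fence between -0.006 and 0.006 m and angle between the y axis of stop_mid and the y axis of fence, either way round below 0.2 rad and angle between stop_mid's own z axis and vertical below 0.2 rad and (y of stop_mid in the frame of line below -0.03 m or y of stop_mid in the frame of line above 0.03 m)), for 0.1 s.
2. it comes along the fence hooked on, 8 to 28 mm from the line (z of stop_mid in the frame of fence between 0.036 and 0.047 m and x of stop_mid in the frame of fence between -0.006 and 0.006 m and angle between the y axis of stop_mid and the y axis of fence, either way round below 0.2 rad and angle between stop_mid's own z axis and vertical below 0.2 rad and (y of stop_mid in the frame of line between -0.028 and -0.008 m or y of stop_mid in the frame of line between 0.008 and 0.028 m)).
3. it is centred on the line within 6 mm, hooked on (z of stop_mid in the frame of fence between 0.036 and 0.047 m and x of stop_mid in the frame of fence between -0.006 and 0.006 m and angle between the y axis of stop_mid and the y axis of fence, either way round below 0.2 rad and angle between stop_mid's own z axis and vertical below 0.2 rad and y of stop_mid in the frame of line between -0.006 and 0.006 m), for 0.2 s.
4. the batten lies flat on the board (z of batten_mid in the frame of fence between 0.014 and 0.02 m and angle between batten_mid's own z axis and vertical below 0.06 rad and angle between the y axis of batten_mid and the y axis of fence, either way round below 0.5 rad and x of batten_mid in the frame of fence between -0.14 and -0.026 m), for 0.2 s.
At the end, for the whole second after the job is handed in: Stop seated on the fence, within 6 mm of the line; batten flat on the board, flush along the fence (3 mm, 0.04 rad) on the longer side, its end within about 5 mm of the stop; the fingers still push it: over 4 N on the fence, over 5 N on the board; nothing moves (all of step 3 and z of batten_mid in the frame of fence between 0.014 and 0.02 m and angle between batten_mid's own z axis and vertical below 0.06 rad and x of batten_mid in the frame of fence between -0.0315 and -0.0255 m and angle between the y axis of batten_mid and the y axis of fence, either way round below 0.04 rad and y of batten_mid in the frame of line below -0.065 m and horizontal distance between batten_mid and stop_mid below 0.088 m and contact force between batten and fence above 4 N and contact force between batten and board above 5 N and contact force between the fingers and batten above 5 N and linear speed of each of batten, stop below 0.02 m/s); the arm keeps its last pose, push and grip.
It fails at once if another thing on the bench is disturbed (moved over 40 mm) (distance of any of mug, book, mallet, chisel, jar, scrap from where it was at the start of the episode above 0.04 m).
It also fails if it takes over 72 s, if anything falls off the work surface, if the arm or the gripper's body presses on something with over 40 N, if the wrist force passes 120 N, or if a joint passes its speed limit or range.

ROBOT

A 6-joint arm with a two-finger parallel gripper is mounted at the origin on the work surface. World frame = base frame: x ahead of the robot, y to its left, z up, the work surface at z = 0. Lengths are in m, angles in degrees, forces in N, time in s.
With the tool pointing down it reaches from about 0.25 to 0.725 m from the base axis. Payload 9.7 kg.
Tool frame: the origin (TCP) lies between the finger pads; the fingertips stand 11 mm ahead of it and the grasp point (between the pads) lies 8 mm behind it; z points along the fingers, y is the line along which they close (so a half turn about z gives the same grasp; the last joint's range is limited). The gripper opens to 85 mm and grips with 20 to 120 N. Pads are 22 mm wide; open, the fingers measure 114 mm over their backs; the gripper's body (76 mm by 85 mm) begins 54 mm behind the grasp point. The pads swing forward as they close: fully open they stand 13 mm farther back than shut.
Start: joints at [-76.604, 4.979, 10.078, 95.1, 0, 90], TCP at [0.127, -0.535, 0.242] pointing down, gripper open.
Joint ranges: [-179.16, 179.16], [-48.56, 103.87], [-65.8, 70.77], [-126.05, 130.52], [-82.76, 87.17], [-180, 180]. Speed limits (degrees/s): [127.2, 127.2, 147.25, 180, 180, 180].

INTERFACE

Orientations are given as [roll, pitch, yaw] about the fixed x, y, z axes, in that order (R = Rz(yaw) Ry(pitch) Rx(roll)).
In Python, from workcell import monitor, cams, ticket gives the robot as it stands.
- The arm moves only by the tool carry_out, never from a script. Its argument "plan" is a list of rows, each an object with "travel": the shift along the world's x, y, z as a fraction of full scale, a list of three; "angular": the turn, a rotation vector about the world's x, y, z as a fraction of full scale, a list of three; "grip": the gripper's target within -1 to 1 (fully open at 1, half-way at 0, shut at -1). In form: [{"travel": [x, y, z], "angular": [ax, ay, az], "grip": grip}, ...]. A call has 1 to 8 rows; each row is the pose to reach, as a shift and turn from the pose commanded when the call began; what a row does not reach only later rows make up. Full scale, the value 1, is 300 mm for a shift and 0.5 rad for a turn. A row lasts 1/12 s, in which the tool goes at most 41.7 mm and 7.16 degrees, less where a joint would pass 70% of its speed; a pose out of reach is approached as far as the arm can. A call with a number of a shift or a turn outside -1 to 1 is refused whole. A call with a gripper value outside its range is refused whole. The fingers move at their own pace and stop on an object; "grip_force" is the grip in N (left out, the last holds). Time passes only in rows, so rows that repeat a pose let the fingers close. It gives the time, the measured TCP pose, the force, the opening and the grip force at its end, in the units of the state.
- monitor.get_obs(): the state, without advancing time (a new reading comes with each control period).
- cams.camera(name): name is "side" or "top"; returns a dict with "frame" (420x560x3 uint8, red, green, blue), "mtx" (3x3 intrinsics, pixels), "view" (4x4, takes a point from world to camera coordinates). Camera axes: x right, y up, looking along -z (the intrinsics and any distortion apply to the point x, -y, -z); pixel columns grow to the right and rows downward; lengths in m; the calibration is good to about 2 mm. A picture is of the moment at which its call begins. There is no depth.
- ticket.job_done(): hands the job in; it is judged then, once.
The state is a dict: "time": time; "q": joint angles; "qd": joint speeds; "joint_efforts": joint torques, N m; "ee_pos": TCP position; "tcp_rot": TCP orientation; "wrist_force": force on the tool from outside, world axes, zero at the start; "torque": the same for the moment, N m; "opening": finger opening in m; "grasp_force": force on a finger pad.
Only numpy, scipy, OpenCV 4.12 (cv2) and the standard library are available. Lean on these libraries where they do the work, as an engineer would, in place of code of your own. Each camera call takes 0.05 s, during which the arm holds its last target. There are 200 camera calls.

## Working session

There is one attempt and no reset: what is moved stays moved. The work goes in short steps, Python scripts to look and compute and a tool call to move; the robot and the scene stay as the last step left them, time stands still between calls to the robot, and variables do not carry over. Pictures are saved under pics/ and viewed, at most 10 in all, crops included, and the job is handed in when it is done.

Besides the shell and the picture viewer there is one more tool, called after "Request:" in YAML: its name, and indented under it one key for each argument. carry_out: Moves the arm, as the interface text tells. Its arguments: {"type":"object","properties":{"plan":{"type":"array","items":{"type":"object","properties":{"travel":{"type":"array","items":{"type":"number"}},"angular":{"type":"array","items":{"type":"number"}},"grip":{"type":"number"}}}},"grip_force":{"type":"number"}},"required":["plan"]}

```bash
mkdir -p pics; python3 - <<'E'
from workcell import monitor,cams
import cv2,numpy as np
for n in ("side","top"):
    c=cams.camera(n); cv2.imwrite(f"pics/{n}0.png",cv2.resize(c["frame"][:,:,::-1],(784,588),interpolation=cv2.INTER_CUBIC)); np.savez(f"{n}0.npz",**{k:c[k] for k in("frame","mtx","view")})
    print(n,c.keys(),c["mtx"],np.linalg.inv(c["view"]).round(3))
print(monitor.get_obs())
E
```

```text
side dict_keys(['frame', 'mtx', 'view']) [[488.89362089   0.         279.41090223]
 [  0.         488.89362089 203.36925542]
 [  0.           0.           1.        ]] [[-0.838  0.354 -0.415  0.03 ]
 [-0.545 -0.519  0.658  0.776]
 [ 0.017  0.778  0.628  0.853]
 [ 0.     0.     0.     1.   ]]
top dict_keys(['frame', 'mtx', 'view']) [[391.78139487   0.         282.20176822]
 [  0.         391.78139487 201.27989001]
 [  0.           0.           1.        ]] [[ 0.025  0.985 -0.17   0.324]
 [-1.     0.026  0.009 -0.028]
 [ 0.013  0.169  0.985  1.287]
 [ 0.     0.     0.     1.   ]]
{'time': 0.1, 'q': array([-7.66040436e+01,  5.00863518e+00,  1.00388569e+01,  9.51003378e+01,
       -1.04867356e-03,  9.00001352e+01]), 'qd': array([-0.03142933, -0.0722895 ,  0.16918644, -0.00382278, -0.00494838,
       -0.09323369]), 'joint_efforts': array([-1.60387684e-03, -5.21557367e+01,  4.65655482e+01,  1.59931689e-02,
       -9.61072988e-05, -1.01712638e-07]), 'ee_pos': array([ 0.12737281, -0.53484418,  0.24164615]), 'tcp_rot': array([-1.79929884e+02,  1.04883827e-03,  1.33958224e+01]), 'wrist_force': array([ 0.34002705, -0.19280301,  0.59535546]), 'torque': array([-0.02068232,  0.0117923 ,  0.00163499]), 'grasp_force': 0.0, 'opening': 0.08548337377144206}
```

View pics/top0.png

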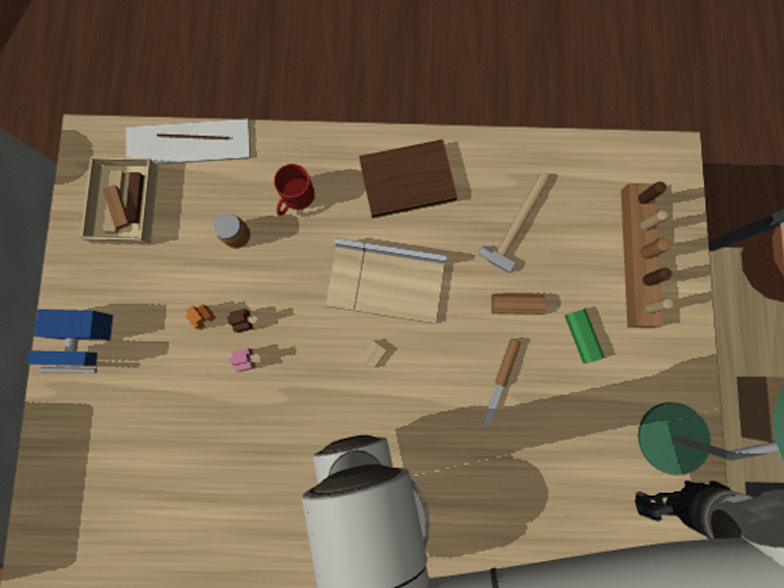

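View pics/side0.png

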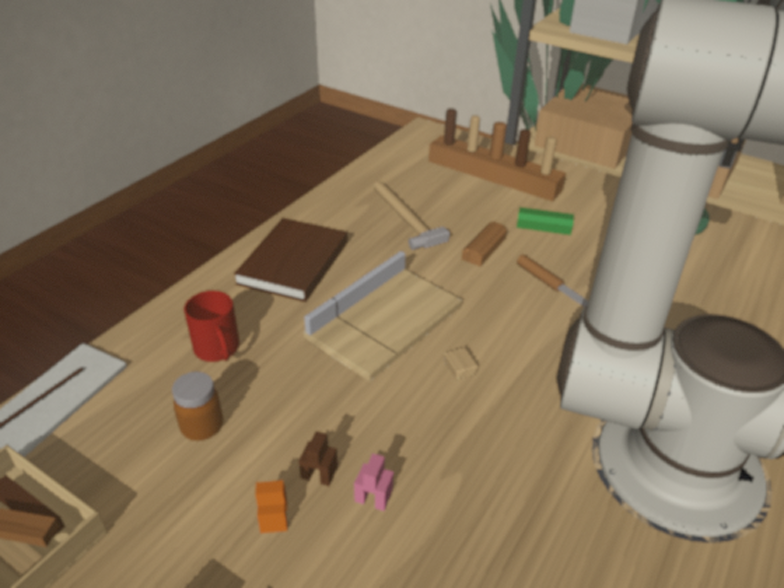

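Top view (px in the 784x588 picture): fence (335,242)-(446,260), pencil line near x≈360, dark stop (240,319), batten (518,303); the orange, pink and green pieces are decoys. Next, an enlarged view to pick corners.

```bash
python3 - <<'E'
import cv2,numpy as np
t=np.load("top0.npz")["frame"][:,:,::-1]; s=np.load("side0.npz")["frame"][:,:,::-1]
def crop(im,x,y,w,h,k):
    o=cv2.resize(im[y:y+h,x:x+w],None,fx=k,fy=k,interpolation=cv2.INTER_CUBIC)
    for i in range(0,w,10): cv2.line(o,(i*k,0),(i*k,6 if i%50 else 14),(255,0,255),1)
    for i in range(0,h,10): cv2.line(o,(0,i*k),(6 if i%50 else 14,i*k),(255,0,255),1)
    return o
A=crop(t,150,210,60,60,5);B=crop(t,340,200,60,60,5)
C=crop(s,210,300,60,60,5);D=crop(s,320,150,60,60,5)
cv2.imwrite("pics/c1.png",np.vstack([np.hstack([A,B]),np.hstack([C,D])]))
E1=crop(t,225,160,110,75,5);cv2.imwrite("pics/c2.png",E1)
cv2.imwrite("pics/c3.png",crop(s,210,175,130,100,5))
E
```

```text
(no output)
```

View pics/c1.png

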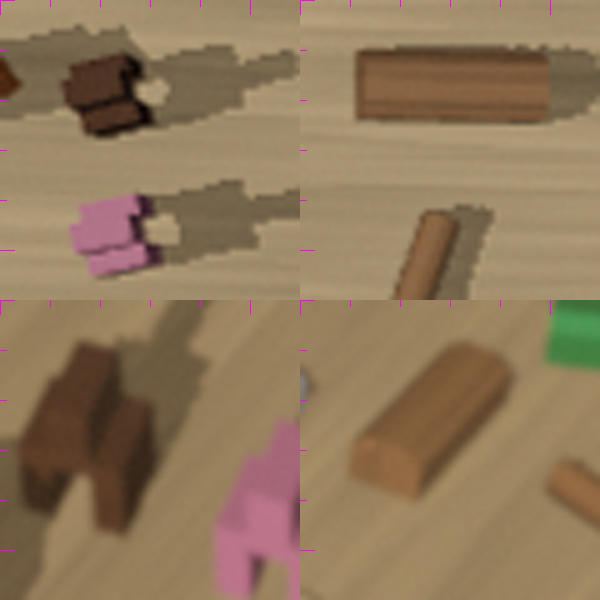

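View pics/c2.png

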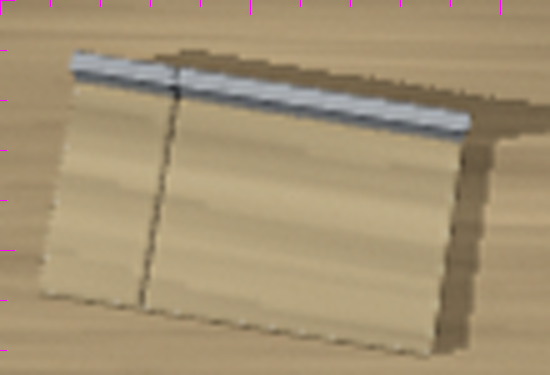

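View pics/c3.png

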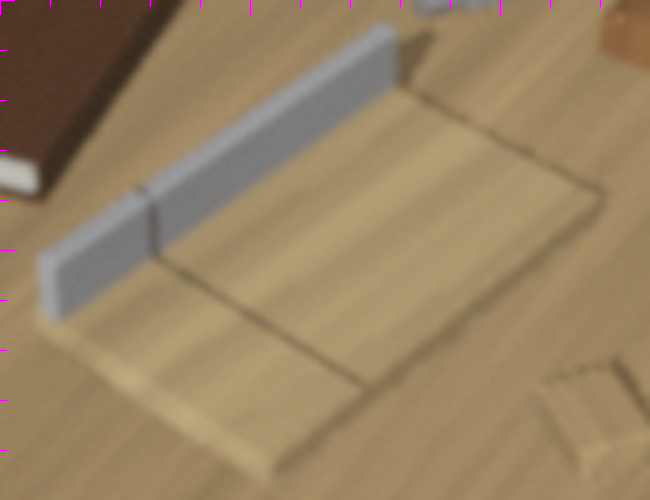

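Crops: top board corners near-left (43,293), near-right (432,354), line (142,304)→(177,97); side crop gives the matching corners. Fit the board from points, and stop/batten by silhouettes.

```bash
cat > h.py <<'E'
import numpy as np,cv2
from scipy.optimize import least_squares,minimize
def cam(f):
    d=np.load(f); return {k:d[k] for k in d.files}
def proj(c,P):
    P=np.atleast_2d(P); q=P@c["view"][:3,:3].T+c["view"][:3,3]; q=q*[1,-1,-1]
    u=q@c["mtx"].T; return u[:,:2]/u[:,2:]
def pose(p,L,z0=0):
    a=p[2]; L=np.atleast_2d(L); R=np.array([[np.cos(a),-np.sin(a)],[np.sin(a),np.cos(a)]])
    return np.c_[L[:,:2]@R.T+p[:2],L[:,2]+z0]
def box(x0,x1,y0,y1,z0,z1): return np.array([[x,y,z] for x in(x0,x1) for y in(y0,y1) for z in(z0,z1)])
STOP=[box(-.0225,-.0085,-.018,.018,0,.034),box(.0085,.0225,-.018,.018,0,.034),box(-.0225,.0225,-.018,.018,.034,.044),box(-.009,.009,-.018,.018,.044,.072)]
BAT=[np.vstack([box(-.0225,.0225,-.06,.06,0,.024),box(-.0125,.0125,-.06,.06,.024,.034)])]
def render(c,parts,p,z0,roi,k=4):
    x,y,w,h=roi; m=np.zeros((h*k,w*k),np.uint8)
    for L in parts:
        u=(proj(c,pose(p,L,z0))-[x,y]+.5)*k-.5
        cv2.fillConvexPoly(m,cv2.convexHull(np.round(u*16).astype(np.int32)),255,shift=4)
    return cv2.resize(m,(w,h),interpolation=cv2.INTER_AREA)/255.
def fit(views,parts,p0,z0=0):
    "views: list of (cam, mask, roi)"
    def J(p): return sum(np.abs(render(c,parts,p,z0,r)-m).sum()/m.sum() for c,m,r in views)
    best=None
    for a in (0,.25,-.25):
        r=minimize(J,np.add(p0,[0,0,a]),method="Nelder-Mead",options=dict(initial_simplex=np.add(p0,[0,0,a])+np.array([[0,0,0],[.012,0,0],[0,.012,0],[0,0,.2]]),xatol=1e-4,fatol=1e-4))
        if best is None or r.fun<best.fun: best=r
    return best.x,best.fun
def outline(im,c,parts,p,z0,k,off):
    for L in parts:
        u=(proj(c,pose(p,L,z0))-off+.5)*k-.5
        cv2.polylines(im,[cv2.convexHull(np.round(u).astype(np.int32))],True,(255,255,0),1)
def ray(c,uv,z):
    R=c["view"][:3,:3]; o=-R.T@c["view"][:3,3]; d=np.linalg.inv(c["mtx"])@[*uv,1]; d=R.T@(d*[1,-1,-1]); return o+d*(z-o[2])/d[2]
E
python3 - <<'E'
from h import *
T,S=cam("top0.npz"),cam("side0.npz")
f=lambda x0,y0,p:np.array([x0,y0])+(np.array(p)+.5)/5-.5
N=None
tp=[((-.08,.13,.018),(43,293)),((-.08,-.13,.018),(432,354)),((.062,.13,.018),(74,85)),((.062,-.13,.018),(461,141)),((-.08,N,.018),(142,304)),((.062,N,.018),(177,97)),((.074,N,.056),(178,68))]
sp=[((-.08,.13,.018),(270,465)),((-.08,-.13,.018),(604,195)),((.062,.13,.018),(60,318)),((.062,-.13,.018),(398,84)),((-.08,N,.018),(370,387)),((.062,N,.018),(155,255)),((.062,N,.056),(152,200))]
def res(p):
    o=[]
    for c,pts,x0,y0 in((T,tp,225,160),(S,sp,210,175)):
        for L,uv in pts:
            L=[p[3] if v is None else v for v in L]; o.append(proj(c,pose(p,L))[0]-f(x0,y0,uv))
    return np.ravel(o)
g=ray(T,(265,203),.018)
r=least_squares(res,[g[0],g[1],-.15,.06]); p=r.x
print("board",p.round(4),np.degrees(p[2]),r.fun.reshape(-1,2).round(1).tolist())
np.save("board.npy",p)
print("line on fence",pose(p,[.068,p[3],.058]))
# masks
def mk(c,roi,fn):
    x,y,w,h=roi; im=cv2.cvtColor(c["frame"][y:y+h,x:x+w],cv2.COLOR_RGB2HSV).astype(int); return fn(im).astype(float)
out=[]
rt,rs=(155,213,40,30),(205,300,44,60)
st=lambda i:(i[...,2]<100)&(i[...,1]>115)
print("stop px",T["frame"][229,166],T["frame"][224,200],S["frame"][330,222],S["frame"][315,246],"bat",T["frame"][217,370],T["frame"][230,350],S["frame"][180,345],S["frame"][195,330])
vs=[(T,mk(T,rt,st),rt),(S,mk(S,rs,st),rs)]
g=ray(T,(171,229),.03)[:2]
ps,e=fit(vs,STOP,[*g,.2]); print("stop",ps.round(4),np.degrees(ps[2]),e,[fit([v],STOP,ps) for v in vs])
rt2,rs2=(345,203,52,28),(325,152,44,52)
bt=lambda i:(i[...,1]>115)&(i[...,2]>60)
vb=[(T,mk(T,rt2,bt),rt2),(S,mk(S,rs2,bt),rs2)]
g=ray(T,(370,217),.017)[:2]
pb,e=fit(vb,BAT,[*g,0.]); print("bat",pb.round(4),np.degrees(pb[2]),e,[fit([v],BAT,pb) for v in vb])
k=6;rows=[]
for V,P,pp in((vs,STOP,ps),(vb,BAT,pb)):
    row=[]
    for c,m,(x,y,w,h) in V:
        im=np.ascontiguousarray(cv2.resize(c["frame"][y:y+h,x:x+w,::-1],None,fx=k,fy=k)); outline(im,c,P,pp,0,k,[x,y])
        row+= [im,cv2.cvtColor(cv2.resize((m*255).astype(np.uint8),None,fx=2,fy=2),cv2.COLOR_GRAY2BGR)]
    H=max(i.shape[0] for i in row); rows.append(np.hstack([cv2.copyMakeBorder(i,0,H-i.shape[0],0,0,cv2.BORDER_CONSTANT) for i in row]))
W=max(i.shape[1] for i in rows)
o=np.vstack([cv2.copyMakeBorder(i,0,0,0,W-i.shape[1],cv2.BORDER_CONSTANT) for i in rows]); s=min(1,790/o.shape[1],590/o.shape[0]); cv2.imwrite("pics/f1.png",cv2.resize(o,None,fx=s,fy=s))
E
```

```text
board [ 0.5444 -0.0187 -0.1332  0.0623] -7.6339800088658825 [[-0.6, -0.2], [0.5, 0.3], [0.9, -0.5], [0.9, 0.6], [0.1, 0.9], [0.4, 0.3], [0.3, -0.1], [0.4, -0.4], [-0.8, 0.2], [-0.1, 1.2], [-0.6, 0.6], [-0.9, -0.1], [-0.0, 0.4], [0.1, 0.1]]
line on fence [[0.6200977  0.03405555 0.058     ]]
stop px [79 50 34] [115  99  75] [93 61 39] [109  89  64] bat [136  99  66] [169 149 114] [130  94  61] [157 133  97]
stop [0.4419 0.3129 0.3262] 18.687137499665635 0.3427040343995361 [(array([0.44277766, 0.31389637, 0.26577069]), np.float64(0.20083184789067143)), (array([0.44164017, 0.31235155, 0.37162757]), np.float64(0.11910803537101115))]
bat [ 0.499  -0.3283  0.0131] 0.750735425475349 0.15789738522094193 [(array([ 0.49956984, -0.32764064,  0.02966833]), np.float64(0.06841932303647714)), (array([ 0.49897557, -0.33140603,  0.01536331]), np.float64(0.057389316150488465))]
```

View pics/f1.png

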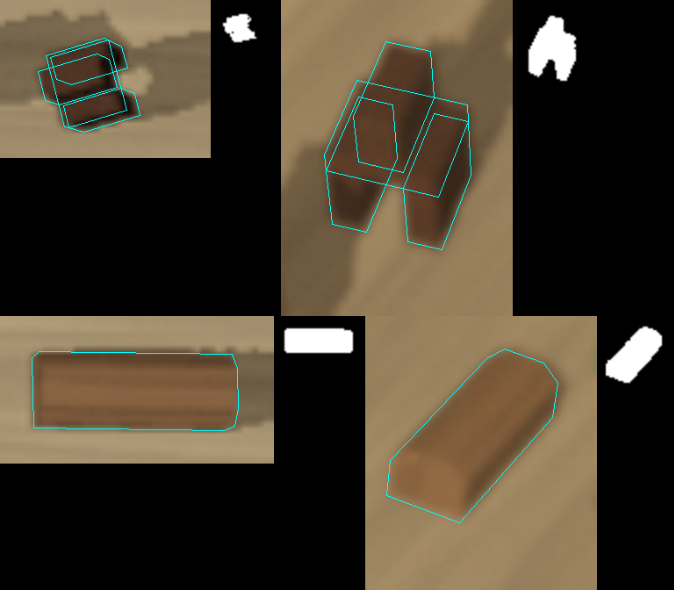

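Board at (0.544, -0.019), yaw -7.6°, line at y=+62 mm; stop (0.442, 0.313) yaw ≈18.7°; batten (0.499, -0.329) yaw ≈1°. The overlays match the parts well. Moving towards the stop.

Request:
carry_out:
  plan:
    - {"travel": [0.577, 0.783, 0], "angular": [0, 0, 0.83], "grip": 0.2}
    - {"travel": [0.577, 0.783, 0], "angular": [0, 0, 0.83], "grip": 0.2}
    - {"travel": [0.577, 0.783, 0], "angular": [0, 0, 0.83], "grip": 0.2}
    - {"travel": [0.577, 0.783, 0], "angular": [0, 0, 0.83], "grip": 0.2}
    - {"travel": [0.577, 0.783, 0], "angular": [0, 0, 0.83], "grip": 0.2}
    - {"travel": [0.577, 0.783, 0], "angular": [0, 0, 0.83], "grip": 0.2}
    - {"travel": [0.577, 0.783, 0], "angular": [0, 0, 0.83], "grip": 0.2}
    - {"travel": [0.577, 0.783, 0], "angular": [0, 0, 0.83], "grip": 0.2}
  grip_force: 40

```text
time: 0.77
ee_pos: [0.3035, -0.2953, 0.2424]
tcp_rot: [-180.0, -0.1, 37.5]
wrist_force: [-1.3, -0.6, -0.2]
opening: 0.0511
grasp_force: 0.0
```

Request:
carry_out:
  plan:
    - {"travel": [0.4, 0.933, 0], "angular": [0, 0, 0.83], "grip": 0.2}
    - {"travel": [0.4, 0.933, 0], "angular": [0, 0, 0.83], "grip": 0.2}
    - {"travel": [0.4, 0.933, 0], "angular": [0, 0, 0.83], "grip": 0.2}
    - {"travel": [0.4, 0.933, 0], "angular": [0, 0, 0.83], "grip": 0.2}
    - {"travel": [0.4, 0.933, 0], "angular": [0, 0, 0.83], "grip": 0.2}
    - {"travel": [0.4, 0.933, 0], "angular": [0, 0, 0.83], "grip": 0.2}
    - {"travel": [0.4, 0.933, 0], "angular": [0, 0, 0.83], "grip": 0.2}
    - {"travel": [0.4, 0.933, 0], "angular": [0, 0, 0.83], "grip": 0.2}

```text
time: 1.43
ee_pos: [0.4216, -0.0162, 0.2418]
tcp_rot: [-180.0, -0.0, 61.2]
wrist_force: [-0.1, -1.6, -0.1]
opening: 0.0514
grasp_force: 0.0
```

Request:
carry_out:
  plan:
    - {"travel": [0.073, 0.967, 0], "angular": [0, 0, 0.83], "grip": 0.2}
    - {"travel": [0.073, 0.967, 0], "angular": [0, 0, 0.83], "grip": 0.2}
    - {"travel": [0.073, 0.967, 0], "angular": [0, 0, 0.83], "grip": 0.2}
    - {"travel": [0.073, 0.967, 0], "angular": [0, 0, 0.83], "grip": 0.2}
    - {"travel": [0.073, 0.967, 0], "angular": [0, 0, 0.83], "grip": 0.2}
    - {"travel": [0.073, 0.967, 0], "angular": [0, 0, 0.83], "grip": 0.2}
    - {"travel": [0.073, 0.967, 0], "angular": [0, 0, 0.83], "grip": 0.2}
    - {"travel": [0.073, 0.967, 0], "angular": [0, 0, 0.83], "grip": 0.2}

```text
time: 2.1
ee_pos: [0.4421, 0.2754, 0.2405]
tcp_rot: [-179.9, -0.0, 85.0]
wrist_force: [0.7, 0.6, -0.5]
opening: 0.0512
grasp_force: 0.0
```

Request:
carry_out:
  plan:
    - {"travel": [0, 0.125, -0.2], "angular": [0, 0, 0.3], "grip": 0.2}
    - {"travel": [0, 0.125, -0.3], "angular": [0, 0, 0.6], "grip": 0.2}
    - {"travel": [0, 0.125, -0.4], "angular": [0, 0, 0.827], "grip": 0.2}
    - {"travel": [0, 0.125, -0.4], "angular": [0, 0, 0.827], "grip": 0.2}
    - {"travel": [0, 0.125, -0.5], "angular": [0, 0, 0.827], "grip": 0.2}
    - {"travel": [0, 0.125, -0.599], "angular": [0, 0, 0.827], "grip": 0.2}
    - {"travel": [0, 0.125, -0.599], "angular": [0, 0, 0.827], "grip": 0.2}
    - {"travel": [0, 0.125, -0.599], "angular": [0, 0, 0.827], "grip": 0.2}

```text
time: 2.77
ee_pos: [0.4415, 0.3064, 0.0616]
tcp_rot: [-179.8, 0.1, 108.4]
wrist_force: [0.2, 0.4, 1.2]
opening: 0.0513
grasp_force: 0.0
```

Request:
carry_out:
  plan:
    - {"travel": [0, 0, 0], "angular": [0, 0, 0], "grip": -0.9}
    - {"travel": [0, 0, 0], "angular": [0, 0, 0], "grip": -0.9}
    - {"travel": [0, 0, 0], "angular": [0, 0, 0], "grip": -0.9}
    - {"travel": [0, 0, 0], "angular": [0, 0, 0], "grip": -0.9}
    - {"travel": [0, 0, 0], "angular": [0, 0, 0], "grip": -0.9}
    - {"travel": [0, 0, 0], "angular": [0, 0, 0], "grip": -0.9}

```text
time: 3.27
ee_pos: [0.4434, 0.3079, 0.0648]
tcp_rot: [179.8, -0.0, 108.4]
wrist_force: [0.2, -0.4, 7.2]
opening: 0.0171
grasp_force: 40.2
```

Request:
carry_out:
  plan:
    - {"travel": [0, 0, 0.1], "angular": [0, 0, 0], "grip": -0.9}
    - {"travel": [0, 0, 0.25], "angular": [0, 0, 0], "grip": -0.9}
    - {"travel": [0, 0, 0.41], "angular": [0, 0, 0], "grip": -0.9}
    - {"travel": [0.08, -0.13, 0.41], "angular": [0, 0, -0.1], "grip": -0.9}
    - {"travel": [0.15, -0.26, 0.41], "angular": [0, 0, -0.2], "grip": -0.9}
    - {"travel": [0.2, -0.39, 0.41], "angular": [0, 0, -0.3], "grip": -0.9}
    - {"travel": [0.25, -0.5, 0.41], "angular": [0, 0, -0.4], "grip": -0.9}
    - {"travel": [0.282, -0.559, 0.41], "angular": [0, 0, -0.454], "grip": -0.9}

```text
time: 3.93
ee_pos: [0.5282, 0.1363, 0.1866]
tcp_rot: [179.9, 0.0, 95.2]
wrist_force: [0.1, 0.9, -1.1]
opening: 0.017
grasp_force: 39.4
```

Request:
carry_out:
  plan:
    - {"travel": [0.08, -0.13, 0], "angular": [0, 0, -0.1], "grip": -0.9}
    - {"travel": [0.15, -0.26, 0], "angular": [0, 0, -0.2], "grip": -0.9}
    - {"travel": [0.2, -0.39, 0], "angular": [0, 0, -0.3], "grip": -0.9}
    - {"travel": [0.25, -0.5, 0], "angular": [0, 0, -0.4], "grip": -0.9}
    - {"travel": [0.283, -0.559, -0.03], "angular": [0, 0, -0.454], "grip": -0.9}
    - {"travel": [0.283, -0.559, -0.08], "angular": [0, 0, -0.454], "grip": -0.9}
    - {"travel": [0.283, -0.559, -0.12], "angular": [0, 0, -0.454], "grip": -0.9}
    - {"travel": [0.283, -0.559, -0.12], "angular": [0, 0, -0.454], "grip": -0.9}

```text
time: 4.6
ee_pos: [0.6108, -0.0281, 0.147]
tcp_rot: [-179.8, 0.0, 82.4]
wrist_force: [-0.7, -0.6, -2.7]
opening: 0.0172
grasp_force: 39.4
```

```bash
python3 - <<'E'
from workcell import monitor,cams
from h import *
ims=[]
o=monitor.get_obs(); print(o["ee_pos"],o["tcp_rot"],o["opening"],o["wrist_force"])
p=np.load("board.npy")
for n in("side","top"):
    c=cams.camera(n); np.savez(f"{n}1.npz",**{k:c[k] for k in("frame","mtx","view")})
    u=proj(c,[0.6125,-.023,.08])[0]; x,y=int(u[0]-40),int(u[1]-60); k=5
    im=np.ascontiguousarray(cv2.resize(c["frame"][y:y+110,x:x+78,::-1],None,fx=k,fy=k,interpolation=cv2.INTER_CUBIC)); print(n,x,y)
    outline(im,c,[box(.062,.074,-.13,.13,.018,.058)],p,0,k,[x,y]); ims.append(im)
cv2.imwrite("pics/g1.png",np.hstack(ims))
E
```

```text
[ 0.61084738 -0.02808984  0.14698737] [-1.79783963e+02  9.57907267e-03  8.23914611e+01] 0.01715953567487989 [-0.7444061  -0.63611525 -2.67794957]
side 213 135
top 237 115
```

View pics/g1.png

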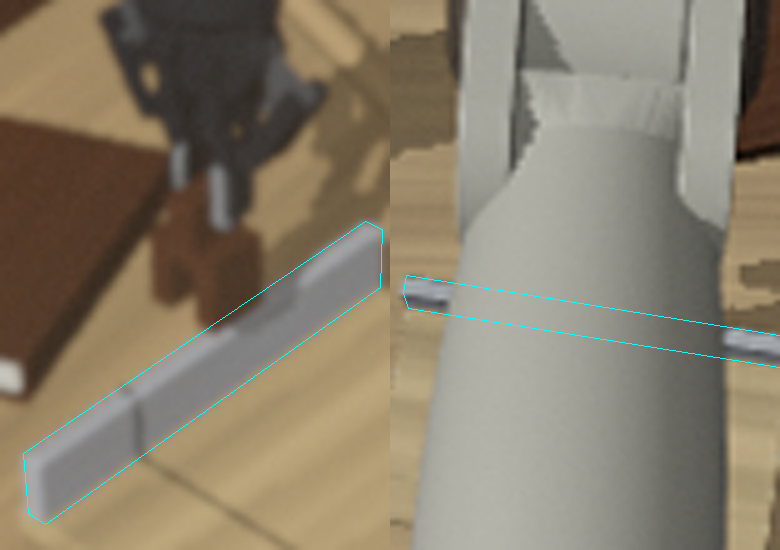

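The side view shows the stop held upright above the fence (feet near (170,300)–(235,325) in the crop) and the fence outline fits. Fit the held stop's x from the side silhouette.

```bash
python3 - <<'E'
from h import *
S=cam("side1.npz"); p=np.load("board.npy")
x,y,w,h=roi=(240,181,30,24)
i=cv2.cvtColor(S["frame"][y:y+h,x:x+w],cv2.COLOR_RGB2HSV).astype(int)
for thr in (110,125):
    m=((i[...,1]>thr)&(i[...,2]<125)).astype(float)
    for z0 in (.080,.083):
        def J(q): return np.abs(render(S,STOP,[*q,p[2]],z0,roi)-m).sum()/m.sum()
        r=minimize(J,[.612,-.023],method="Nelder-Mead",options=dict(initial_simplex=[[.606,-.023],[.618,-.023],[.612,-.015]],xatol=1e-4))
        d=r.x-p[:2]; c,s=np.cos(p[2]),np.sin(p[2])
        print(thr,z0,r.x.round(4),round(r.fun,3),"fence frame",(c*d[0]+s*d[1]-.068).round(4),(-s*d[0]+c*d[1]).round(4),m.sum())
print("\n".join("".join("#" if v else "." for v in row) for row in m))
E
```

```text
110 0.08 [ 0.6187 -0.0307] 0.096 fence frame 0.0072 -0.0021 348.0
110 0.083 [ 0.6161 -0.0282] 0.096 fence frame 0.0043 0.0001 348.0
125 0.08 [ 0.638  -0.0528] 0.727 fence frame 0.0293 -0.0214 153.0
125 0.083 [ 0.6601 -0.0549] 0.75 fence frame 0.0515 -0.0205 153.0
...#########.........#........
....########........####......
....########..###.##.###......
....#############.#.#..#......
....###.#####.#..#.#..#.......
....################...#......
....############.##....#......
....###....######...#.........
.....##....#.##..#............
.....##.....####..............
....###.....#.##..............
.....##.....####.#............
.....###.....###..............
.....##......###..#...........
..............##..............
..............##..............
...............#..............
.............###..............
..............................
..............................
..............................
..............................
..............................
..............................
```

Request:
carry_out:
  plan:
    - {"travel": [0, 0, -0.04], "angular": [0, 0, 0], "grip": -0.9}
    - {"travel": [0, 0, -0.07], "angular": [0, 0, 0], "grip": -0.9}
    - {"travel": [0, 0, -0.08], "angular": [0, 0, 0], "grip": -0.9}
    - {"travel": [0, 0, -0.085], "angular": [0, 0, 0], "grip": -0.9}
    - {"travel": [0, 0, -0.09], "angular": [0, 0, 0], "grip": -0.9}
    - {"travel": [0, 0, -0.095], "angular": [0, 0, 0], "grip": -0.9}
    - {"travel": [0, 0, -0.1], "angular": [0, 0, 0], "grip": -0.9}
    - {"travel": [0, 0, -0.1], "angular": [0, 0, 0], "grip": -0.9}

```text
time: 5.37
ee_pos: [0.6119, -0.028, 0.1195]
tcp_rot: [-180.0, -0.0, 82.4]
wrist_force: [0.3, -0.2, -2.0]
opening: 0.0167
grasp_force: 39.5
```

Request:
carry_out:
  plan:
    - {"travel": [0, 0, -0.01], "angular": [0, 0, 0], "grip": -0.9}
    - {"travel": [0, 0, -0.02], "angular": [0, 0, 0], "grip": -0.9}
    - {"travel": [0, 0, -0.03], "angular": [0, 0, 0], "grip": -0.9}
    - {"travel": [0, 0, -0.04], "angular": [0, 0, 0], "grip": -0.9}
    - {"travel": [0, 0, -0.04], "angular": [0, 0, 0], "grip": -0.9}

```text
time: 5.78
ee_pos: [0.6116, -0.0281, 0.1066]
tcp_rot: [-179.9, 0.0, 82.4]
wrist_force: [0.6, -0.4, -2.1]
opening: 0.017
grasp_force: 39.5
```

Request:
carry_out:
  plan:
    - {"travel": [0, 0, -0.02], "angular": [0, 0, 0], "grip": -0.9}
    - {"travel": [0, 0, -0.035], "angular": [0, 0, 0], "grip": -0.9}
    - {"travel": [0, 0, -0.045], "angular": [0, 0, 0], "grip": -0.9}
    - {"travel": [0, 0, -0.055], "angular": [0, 0, 0], "grip": -0.9}
    - {"travel": [0, 0, -0.06], "angular": [0, 0, 0], "grip": -0.9}
    - {"travel": [0, 0, -0.06], "angular": [0, 0, 0], "grip": -0.9}
    - {"travel": [0, 0, -0.06], "angular": [0, 0, 0], "grip": -0.9}

```text
time: 6.37
ee_pos: [0.6119, -0.028, 0.0896]
tcp_rot: [180.0, -0.0, 82.4]
wrist_force: [-0.2, -0.2, -1.3]
opening: 0.0167
grasp_force: 39.6
```

```bash
python3 - <<'E'
from workcell import monitor,cams
from h import *
o=monitor.get_obs(); print(o["ee_pos"],o["wrist_force"])
p=np.load("board.npy"); c=cams.camera("side"); np.savez("side2.npz",**{k:c[k] for k in("frame","mtx","view")})
x,y,k=205,150,5
im=np.ascontiguousarray(cv2.resize(c["frame"][y:y+100,x:x+110,::-1],None,fx=k,fy=k,interpolation=cv2.INTER_CUBIC))
q=[*pose(p,[.068,.005,0])[0][:2],p[2]]; outline(im,c,STOP[:3],q,.024,k,[x,y]); cv2.imwrite("pics/g2.png",im)
E
```

```text
[ 0.61192689 -0.0280286   0.08961372] [-0.22154504 -0.21958173 -1.30145112]
```

View pics/g2.png

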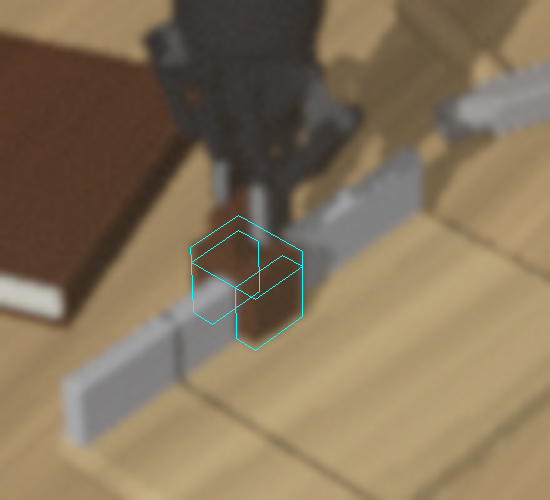

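Hooked over the fence, near leg bottom at (255,340) about 2 px above the seated prediction, so a few mm still to seat. Lower until contact.

Request:
carry_out:
  plan:
    - {"travel": [0, 0, -0.005], "angular": [0, 0, 0], "grip": -0.9}
    - {"travel": [0, 0, -0.01], "angular": [0, 0, 0], "grip": -0.9}
    - {"travel": [0, 0, -0.01], "angular": [0, 0, 0], "grip": -0.9}

```text
time: 6.67
ee_pos: [0.6122, -0.0281, 0.0887]
tcp_rot: [179.9, -0.0, 82.4]
wrist_force: [-5.2, -0.5, 11.4]
opening: 0.0165
grasp_force: 41.3
```

Request:
carry_out:
  plan:
    - {"travel": [0, 0, 0.005], "angular": [0, 0, 0], "grip": -0.9}
    - {"travel": [0.003, 0.022, 0.005], "angular": [0, 0, 0], "grip": -0.9}
    - {"travel": [0.0065, 0.05, 0.005], "angular": [0, 0, 0], "grip": -0.9}
    - {"travel": [0.0105, 0.08, 0.005], "angular": [0, 0, 0], "grip": -0.9}
    - {"travel": [0.0145, 0.11, 0.005], "angular": [0, 0, 0], "grip": -0.9}
    - {"travel": [0.0177, 0.132, 0.005], "angular": [0, 0, 0], "grip": -0.9}
    - {"travel": [0.0177, 0.132, 0.005], "angular": [0, 0, 0], "grip": -0.9}

```text
time: 7.25
ee_pos: [0.6179, 0.0134, 0.0887]
tcp_rot: [179.9, -0.0, 82.5]
wrist_force: [-0.1, 1.2, 5.5]
opening: 0.0174
grasp_force: 40.4
```

```bash
python3 - <<'E'
from workcell import monitor,cams
from h import *
o=monitor.get_obs(); print(o["ee_pos"],o["wrist_force"])
p=np.load("board.npy"); c=cams.camera("side"); np.savez("side3.npz",**{k:c[k] for k in("frame","mtx","view")})
d=o["ee_pos"][:2]-p[:2]; C,S=np.cos(p[2]),np.sin(p[2]); ty=-S*d[0]+C*d[1]; print("tcp fence x,y",C*d[0]+S*d[1]-.068,ty,"stop-line",ty+.0052-p[3])
x,y,k=215,165,8
im=np.ascontiguousarray(cv2.resize(c["frame"][y:y+72,x:x+75,::-1],None,fx=k,fy=k,interpolation=cv2.INTER_CUBIC))
for dy in(-.018,.018):
    q=proj(c,pose(p,[[.068-.0225,ty+.0052+dy,z] for z in(.024,.068)])); q=((q-[x,y]+.5)*k-.5).astype(int); cv2.line(im,q[0],q[1],(0,255,255),1)
q=proj(c,pose(p,[[.062,p[3],.018],[.062,p[3],.055],[-.08,p[3],.018]])); q=((q-[x,y]+.5)*k-.5).astype(int); cv2.polylines(im,[q[[1,0,2]]],False,(0,0,255),1)
cv2.imwrite("pics/g3.png",im)
E
```

```text
[0.61792036 0.01336111 0.08874768] [-0.0952411   1.18113595  5.50438621]
tcp fence x,y 0.0005910937960369456 0.04154251546469461 stop-line -0.015600269691532262
```

View pics/g3.png

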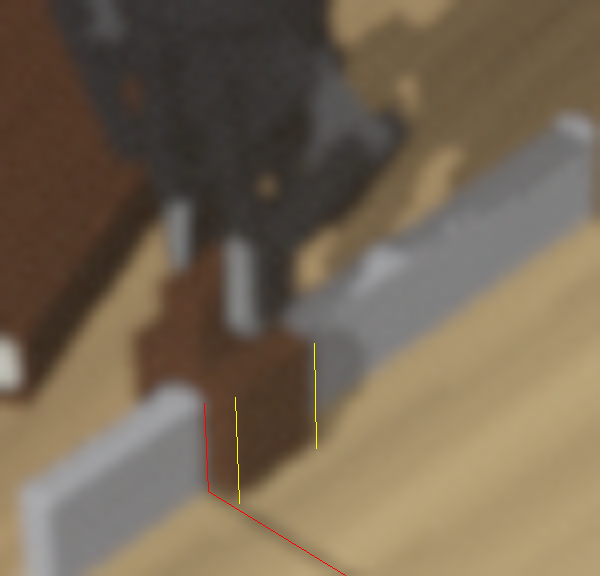

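Line (red) and stop edges (yellow, x≈237/316) agree with the picture; stop is 15.6 mm short of the line.

Request:
carry_out:
  plan:
    - {"travel": [0.001, 0.01, 0], "angular": [0, 0, 0], "grip": -0.9}
    - {"travel": [0.003, 0.022, 0], "angular": [0, 0, 0], "grip": -0.9}
    - {"travel": [0.005, 0.034, 0], "angular": [0, 0, 0], "grip": -0.9}
    - {"travel": [0.006, 0.045, 0], "angular": [0, 0, 0], "grip": -0.9}
    - {"travel": [0.007, 0.052, 0], "angular": [0, 0, 0], "grip": -0.9}
    - {"travel": [0.007, 0.052, 0], "angular": [0, 0, 0], "grip": -0.9}
    - {"travel": [0.007, 0.052, 0], "angular": [0, 0, 0], "grip": -0.9}
    - {"travel": [0.007, 0.052, 0], "angular": [0, 0, 0], "grip": -0.9}

```text
time: 7.97
ee_pos: [0.6199, 0.028, 0.0888]
tcp_rot: [179.9, -0.0, 82.4]
wrist_force: [0.1, -2.0, 5.8]
opening: 0.017
grasp_force: 40.5
```

Request:
carry_out:
  plan:
    - {"travel": [0, 0, 0], "angular": [0, 0, 0], "grip": -0.9}
    - {"travel": [0, 0, 0.004], "angular": [0, 0, 0], "grip": 0.2}
    - {"travel": [0, 0, 0.004], "angular": [0, 0, 0], "grip": 0.2}
    - {"travel": [0, 0, 0.004], "angular": [0, 0, 0], "grip": 0.2}
    - {"travel": [0, 0, 0.004], "angular": [0, 0, 0], "grip": 0.2}
    - {"travel": [0, 0, 0.1], "angular": [0, 0, 0], "grip": 0.2}
    - {"travel": [0, 0, 0.22], "angular": [0, 0, 0], "grip": 0.6}
    - {"travel": [0, 0, 0.3], "angular": [0, 0, 0], "grip": 0.8}

```text
time: 8.63
ee_pos: [0.6193, 0.0273, 0.1804]
tcp_rot: [180.0, -0.0, 82.4]
wrist_force: [0.6, -0.6, 1.3]
opening: 0.0735
grasp_force: 0.0
```

Request:
carry_out:
  plan:
    - {"travel": [-0.05, -0.13, 0], "angular": [0, 0, 0.1], "grip": 0.8}
    - {"travel": [-0.1, -0.26, 0], "angular": [0, 0, 0.2], "grip": 0.8}
    - {"travel": [-0.15, -0.39, 0], "angular": [0, 0, 0.3], "grip": 0.8}
    - {"travel": [-0.2, -0.52, 0], "angular": [0, 0, 0.3], "grip": 0.8}
    - {"travel": [-0.25, -0.65, 0], "angular": [0, 0, 0.3], "grip": 0.8}
    - {"travel": [-0.3, -0.78, 0], "angular": [0, 0, 0.3], "grip": 0.8}
    - {"travel": [-0.35, -0.9, 0], "angular": [0, 0, 0.3], "grip": 0.8}
    - {"travel": [-0.4, -0.99, 0], "angular": [0, 0, 0.3], "grip": 0.8}

```text
time: 9.3
ee_pos: [0.4981, -0.2723, 0.1779]
tcp_rot: [-180.0, 0.0, 90.9]
wrist_force: [-0.3, -0.2, -0.5]
opening: 0.077
grasp_force: 0.0
```

```bash
python3 - <<'E'
from workcell import monitor,cams
from h import *
p=np.load("board.npy"); o=monitor.get_obs(); print(o["ee_pos"],o["tcp_rot"])
ims=[]
for n,r in(("side",(225,190,62,56)),("top",(228,150,62,56))):
    c=cams.camera(n); np.savez(f"{n}4.npz",**{k:c[k] for k in("frame","mtx","view")}); x,y,w,h=r;k=6
    im=np.ascontiguousarray(cv2.resize(c["frame"][y:y+h,x:x+w,::-1],None,fx=k,fy=k,interpolation=cv2.INTER_CUBIC))
    outline(im,c,STOP,[*pose(p,[.068,p[3],0])[0][:2],p[2]],.024,k,[x,y]); ims.append(im)
cv2.imwrite("pics/g4.png",np.hstack(ims))
E
```

```text
[ 0.49814739 -0.27229833  0.17786954] [-1.79996943e+02  1.32661387e-02  9.09342130e+01]
```

View pics/g4.png

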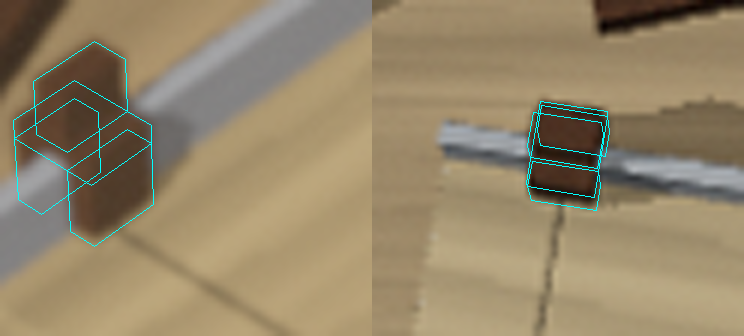

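The stop sits centred over the line in both views (top: stop 528–600, line at 560). Now the batten.

Request:
carry_out:
  plan:
    - {"travel": [0, -0.13, -0.05], "angular": [0, 0, 0], "grip": 0.55}
    - {"travel": [0, -0.198, -0.15], "angular": [0, 0, 0], "grip": 0.55}
    - {"travel": [0, -0.198, -0.28], "angular": [0, 0, 0], "grip": 0.55}
    - {"travel": [0, -0.198, -0.4], "angular": [0, 0, 0], "grip": 0.55}
    - {"travel": [0, -0.198, -0.48], "angular": [0, 0, 0], "grip": 0.55}
    - {"travel": [0, -0.198, -0.52], "angular": [0, 0, 0], "grip": 0.55}
    - {"travel": [0, -0.198, -0.538], "angular": [0, 0, 0], "grip": 0.55}
    - {"travel": [0, -0.198, -0.538], "angular": [0, 0, 0], "grip": 0.55}

```text
time: 10.07
ee_pos: [0.4995, -0.3287, 0.0163]
tcp_rot: [-180.0, -0.0, 91.0]
wrist_force: [0.1, 0.1, 0.5]
opening: 0.0659
grasp_force: 0.0
```

Request:
carry_out:
  plan:
    - {"travel": [0, 0, 0], "angular": [0, 0, 0], "grip": -0.3}
    - {"travel": [0, 0, 0], "angular": [0, 0, 0], "grip": -0.3}
    - {"travel": [0, 0, 0], "angular": [0, 0, 0], "grip": -0.3}
    - {"travel": [0, 0, 0], "angular": [0, 0, 0], "grip": -0.3}
    - {"travel": [0, 0, 0], "angular": [0, 0, 0], "grip": -0.3}

```text
time: 10.48
ee_pos: [0.5006, -0.3298, 0.0191]
tcp_rot: [179.8, 0.1, 91.0]
wrist_force: [0.5, 0.5, 7.1]
opening: 0.0439
grasp_force: 42.8
```

Request:
carry_out:
  plan:
    - {"travel": [0, 0, 0.1], "angular": [0, 0, 0], "grip": -0.3}
    - {"travel": [0, 0, 0.2], "angular": [0, 0, 0], "grip": -0.3}
    - {"travel": [0.02, 0.1, 0.28], "angular": [0, 0, -0.1], "grip": -0.3}
    - {"travel": [0.04, 0.22, 0.28], "angular": [0, 0, -0.2], "grip": -0.3}
    - {"travel": [0.07, 0.35, 0.28], "angular": [0, 0, -0.3], "grip": -0.3}
    - {"travel": [0.1, 0.48, 0.28], "angular": [0, 0, -0.3], "grip": -0.3}
    - {"travel": [0.12, 0.61, 0.28], "angular": [0, 0, -0.3], "grip": -0.3}
    - {"travel": [0.14, 0.74, 0.28], "angular": [0, 0, -0.3], "grip": -0.3}

```text
time: 11.15
ee_pos: [0.5417, -0.1055, 0.1018]
tcp_rot: [179.9, 0.0, 82.4]
wrist_force: [0.6, -0.6, -0.5]
opening: 0.0441
grasp_force: 41.8
```

Request:
carry_out:
  plan:
    - {"travel": [0.035, 0.12, 0], "angular": [0, 0, 0], "grip": -0.3}
    - {"travel": [0.045, 0.19, 0], "angular": [0, 0, 0], "grip": -0.3}
    - {"travel": [0.045, 0.2235, 0], "angular": [0, 0, 0], "grip": -0.3}
    - {"travel": [0.045, 0.2235, -0.07], "angular": [0, 0, 0], "grip": -0.3}
    - {"travel": [0.045, 0.2235, -0.14], "angular": [0, 0, 0], "grip": -0.3}
    - {"travel": [0.045, 0.2235, -0.18], "angular": [0, 0, 0], "grip": -0.3}
    - {"travel": [0.045, 0.2235, -0.195], "angular": [0, 0, 0], "grip": -0.3}
    - {"travel": [0.045, 0.2235, -0.195], "angular": [0, 0, 0], "grip": -0.3}

```text
time: 11.82
ee_pos: [0.5542, -0.0407, 0.0415]
tcp_rot: [-179.9, 0.0, 82.4]
wrist_force: [0.2, -0.8, -1.0]
opening: 0.0439
grasp_force: 41.8
```

Request:
carry_out:
  plan:
    - {"travel": [0, 0, -0.008], "angular": [0, 0, 0], "grip": -0.3}
    - {"travel": [0, 0, -0.014], "angular": [0, 0, 0], "grip": -0.3}
    - {"travel": [0, 0, -0.016], "angular": [0, 0, 0], "grip": -0.3}
    - {"travel": [0, 0, -0.016], "angular": [0, 0, 0], "grip": -0.3}
    - {"travel": [0, 0, -0.016], "angular": [0, 0, 0], "grip": -0.3}

```text
time: 12.23
ee_pos: [0.5551, -0.0403, 0.0378]
tcp_rot: [180.0, -0.0, 82.4]
wrist_force: [-0.3, 0.5, -0.7]
opening: 0.044
grasp_force: 41.8
```

```bash
python3 - <<'E'
from workcell import monitor,cams
from h import *
p=np.load("board.npy"); o=monitor.get_obs(); print(o["ee_pos"],o["wrist_force"])
d=o["ee_pos"][:2]-p[:2]; C,S=np.cos(p[2]),np.sin(p[2]); print("tcp fence x, line y",C*d[0]+S*d[1]-.068,-S*d[0]+C*d[1]-p[3])
ims=[]
for n,r in(("side",(225,170,90,80)),):
    c=cams.camera(n); x,y,w,h=r;k=7
    im=np.ascontiguousarray(cv2.resize(c["frame"][y:y+h,x:x+w,::-1],None,fx=k,fy=k,interpolation=cv2.INTER_CUBIC))
    outline(im,c,BAT,[*pose(p,[.013,p[3]-.0815,0])[0][:2],p[2]],.018,k,[x,y]); ims.append(im)
cv2.imwrite("pics/g5.png",np.hstack(ims))
E
```

```text
[ 0.55507352 -0.04025725  0.03784844] [-0.29496935  0.51681053 -0.68004621]
tcp fence x, line y -0.054575841860858135 -0.0822922460463711
```

View pics/g5.png

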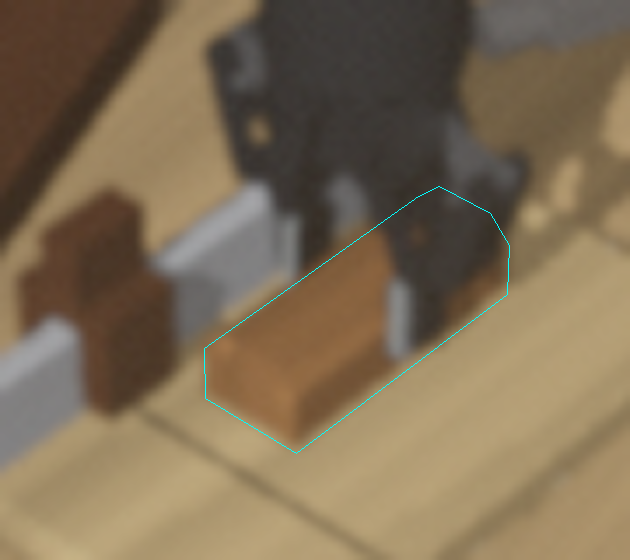

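The side view shows the batten held just above the board beside the stop, parallel to the fence, near end corner at (297,435) against the predicted (297,453), i.e. about 2 px high. Picture budget is spent; from here I use numbers only. Lower, release, lift.

Request:
carry_out:
  plan:
    - {"travel": [0, 0, -0.004], "angular": [0, 0, 0], "grip": -0.3}
    - {"travel": [0, 0, -0.005], "angular": [0, 0, 0], "grip": -0.3}
    - {"travel": [0, 0, -0.005], "angular": [0, 0, 0], "grip": -0.3}

```text
time: 12.53
ee_pos: [0.5551, -0.0402, 0.0371]
tcp_rot: [179.9, 0.0, 82.4]
wrist_force: [-3.7, 0.3, 7.1]
opening: 0.0443
grasp_force: 42.7
```

Request:
carry_out:
  plan:
    - {"travel": [0, 0, 0], "angular": [0, 0, 0], "grip": 0.25}
    - {"travel": [0, 0, 0], "angular": [0, 0, 0], "grip": 0.25}
    - {"travel": [0, 0, 0], "angular": [0, 0, 0], "grip": 0.25}
    - {"travel": [0, 0, 0], "angular": [0, 0, 0], "grip": 0.25}
    - {"travel": [0, 0, 0.1], "angular": [0, 0, 0], "grip": 0.25}
    - {"travel": [0, 0, 0.2], "angular": [0, 0, 0], "grip": 0.25}
    - {"travel": [0, 0, 0.2], "angular": [0, 0, 0], "grip": -1}
    - {"travel": [0, 0, 0.2], "angular": [0, 0, 0], "grip": -1}

```text
time: 13.2
ee_pos: [0.556, -0.0403, 0.0977]
tcp_rot: [179.8, -0.0, 82.4]
wrist_force: [-1.0, -0.2, -1.2]
opening: 0.0304
grasp_force: 0.0
```

Request:
carry_out:
  plan:
    - {"travel": [-0.1, 0.0134, 0], "angular": [0, 0, 0], "grip": -1}
    - {"travel": [-0.1983, 0.0266, 0], "angular": [0, 0, 0], "grip": -1}
    - {"travel": [-0.1983, 0.0266, -0.04], "angular": [0, 0, 0], "grip": -1}
    - {"travel": [-0.1983, 0.0266, -0.1], "angular": [0, 0, 0], "grip": -1}
    - {"travel": [-0.1983, 0.0266, -0.16], "angular": [0, 0, 0], "grip": -1}
    - {"travel": [-0.1983, 0.0266, -0.19], "angular": [0, 0, 0], "grip": -1}
    - {"travel": [-0.1983, 0.0266, -0.19], "angular": [0, 0, 0], "grip": -1}

```text
time: 13.78
ee_pos: [0.4936, -0.0321, 0.0359]
tcp_rot: [-179.7, 0.0, 82.4]
wrist_force: [0.1, -0.1, -0.2]
opening: -0.0002
grasp_force: 0.0
```

```bash
cat > bat.py <<'E'
from workcell import monitor,cams
from h import *
p=np.load("board.npy"); C,S=np.cos(p[2]),np.sin(p[2])
def ff(w): d=np.asarray(w)[:2]-p[:2]; return (C*d[0]+S*d[1]-.068).round(4),(-S*d[0]+C*d[1]-p[3]).round(4)
o=monitor.get_obs(); print("tcp",ff(o["ee_pos"]),o["ee_pos"].round(4),"F",o["wrist_force"].round(1),o["opening"].round(4),"q",o["q"].round(0))
import sys
tag=sys.argv[1]
for n,i0 in(("top",1),("side",0)):
    c=cams.camera(n); np.savez(f"{n}{tag}.npz",**{k:c[k] for k in("frame","mtx","view")})
    g=pose(p,[.068+float(sys.argv[2]),p[3]-.081,0])[0]
    P=pose([*g[:2],p[2]],BAT[0],.018); u=proj(c,P); a=np.floor(u.min(0)).astype(int)-4; b=np.ceil(u.max(0)).astype(int)+4
    roi=(*a,*(b-a)); x,y,w,h=roi
    i=cv2.cvtColor(c["frame"][y:y+h,x:x+w],cv2.COLOR_RGB2HSV).astype(int)
    m=((i[...,1]>112)&(i[...,2]>60)&(i[...,0]<25)).astype(float)
    r=fit([(c,m,roi)],BAT,[*g[:2],p[2]],.018); print(n,"batten fence x, line y",ff(r[0]),"dyaw",(r[0][2]-p[2]).round(3),"err",round(r[1],3))
E
python3 bat.py 6 -.055
```

```text
Traceback (most recent call last):
  File "bat.py", line 5, in <module>
    o=monitor.get_obs(); print("tcp",ff(o["ee_pos"]),o["ee_pos"].round(4),"F",o["wrist_force"].round(1),o["opening"].round(4),"q",o["q"].round(0))
                                                                                                        ^^^^^^^^^^^^^^^^^^
AttributeError: 'float' object has no attribute 'round'
```

```bash
sed -i 's/o\["opening"\].round(4),//' bat.py; python3 bat.py 6 -.055
```

```text
tcp (np.float64(-0.1166), np.float64(-0.0824)) [ 0.4936 -0.0321  0.0359] F [ 0.1 -0.1 -0.2] q [ -4.  -1. -19.  72.  -0.  94.]
top batten fence x, line y (np.float64(-0.055), np.float64(-0.081)) dyaw 0.0 err inf
side batten fence x, line y (np.float64(-0.0519), np.float64(-0.0816)) dyaw 0.036 err 0.462h.py:22: RuntimeWarning: divide by zero encountered in scalar divide
  def J(p): return sum(np.abs(render(c,parts,p,z0,r)-m).sum()/m.sum() for c,m,r in views)
  np.max(np.abs(fsim[0] - fsim[1:])) <= fatol):
```

Request:
carry_out:
  plan:
    - {"travel": [0.04, -0.0054, 0], "angular": [0, 0, 0], "grip": -1}
    - {"travel": [0.07, -0.0094, 0], "angular": [0, 0, 0], "grip": -1}
    - {"travel": [0.09, -0.012, 0], "angular": [0, 0, 0], "grip": -1}
    - {"travel": [0.11, -0.0147, 0], "angular": [0, 0, 0], "grip": -1}
    - {"travel": [0.125, -0.0167, 0], "angular": [0, 0, 0], "grip": -1}
    - {"travel": [0.125, -0.0167, 0], "angular": [0, 0, 0], "grip": -1}

```text
time: 14.38
ee_pos: [0.5337, -0.0374, 0.039]
tcp_rot: [180.0, 0.0, 82.4]
wrist_force: [-0.4, 0.3, 0.4]
opening: -0.0003
grasp_force: 0.0
```

Request:
carry_out:
  plan:
    - {"travel": [0.01, -0.0013, 0], "angular": [0, 0, 0], "grip": -1}
    - {"travel": [0.02, -0.0027, 0], "angular": [0, 0, 0], "grip": -1}
    - {"travel": [0.025, -0.0033, 0], "angular": [0, 0, 0], "grip": -1}
    - {"travel": [0.03, -0.004, 0], "angular": [0, 0, 0], "grip": -1}
    - {"travel": [0.03, -0.004, 0], "angular": [0, 0, 0], "grip": -1}

```text
time: 14.8
ee_pos: [0.542, -0.0384, 0.0389]
tcp_rot: [180.0, 0.0, 82.4]
wrist_force: [1.4, 0.2, -0.7]
opening: -0.0
grasp_force: 0.0
```

Request:
carry_out:
  plan:
    - {"travel": [0.004, -0.0005, 0], "angular": [0, 0, 0], "grip": -1}
    - {"travel": [0.008, -0.001, 0], "angular": [0, 0, 0], "grip": -1}
    - {"travel": [0.01, -0.0013, 0], "angular": [0, 0, 0], "grip": -1}
    - {"travel": [0.01, -0.0013, 0], "angular": [0, 0, 0], "grip": -1}

```text
time: 15.13
ee_pos: [0.5447, -0.0388, 0.0389]
tcp_rot: [-180.0, -0.0, 82.4]
wrist_force: [-2.7, 0.4, 0.5]
opening: 0.0004
grasp_force: 1.0
```

```bash
python3 bat.py 7 -.03 2>/dev/null
```

```text
tcp (np.float64(-0.0651), np.float64(-0.0822)) [ 0.5447 -0.0388  0.0389] F [-2.7  0.4  0.5] q [ -4.   6. -12.  73.   0.  94.]
top batten fence x, line y (np.float64(-0.03), np.float64(-0.081)) dyaw 0.0 err inf
side batten fence x, line y (np.float64(-0.0063), np.float64(-0.0309)) dyaw -0.605 err 0.304
```

Request:
carry_out:
  plan:
    - {"travel": [0.004, -0.0005, 0], "angular": [0, 0, 0], "grip": -1}
    - {"travel": [0.009, -0.0012, 0], "angular": [0, 0, 0], "grip": -1}
    - {"travel": [0.009, -0.0012, 0], "angular": [0, 0, 0], "grip": -1}

```text
time: 15.48
ee_pos: [0.545, -0.0388, 0.0387]
tcp_rot: [-179.7, -0.0, 82.4]
wrist_force: [-16.2, 2.2, 9.1]
opening: -0.0003
grasp_force: 8.3
```

Request:
carry_out:
  plan:
    - {"travel": [-0.06, 0.008, 0], "angular": [0, 0, 0], "grip": -1}
    - {"travel": [-0.13, 0.0174, 0.05], "angular": [0, 0, 0], "grip": -1}
    - {"travel": [-0.13, 0.0174, 0.18], "angular": [0, 0, 0], "grip": -1}
    - {"travel": [-0.13, -0.1, 0.25], "angular": [0, 0, 0], "grip": -1}
    - {"travel": [-0.13, -0.23, 0.25], "angular": [0, 0, 0], "grip": -1}
    - {"travel": [-0.13, -0.36, 0.25], "angular": [0, 0, 0], "grip": -1}
    - {"travel": [-0.13, -0.49, 0.25], "angular": [0, 0, 0], "grip": -1}
    - {"travel": [-0.13, -0.62, 0.25], "angular": [0, 0, 0], "grip": -1}

```text
time: 16.15
ee_pos: [0.5086, -0.2272, 0.1144]
tcp_rot: [179.9, 0.0, 82.4]
wrist_force: [0.3, 0.2, 0.6]
opening: 0.0001
grasp_force: 0.0
```

```bash
python3 bat.py 8 -.0285 2>/dev/null; python3 - <<'E'
from h import *
p=np.load("board.npy"); C,S=np.cos(p[2]),np.sin(p[2])
T=cam("top8.npz")
# sample the top image along a line parallel to the fence at fence x=-.017 (through near leg top z=.068 for stop / batten top z=.052)
for X,z in((-.02,.052),(-.028,.052),(-.016,.068)):
    ys=np.arange(-.15,.03,.004); u=proj(T,pose(p,[[.068+X,p[3]+y,z] for y in ys])).astype(np.float32)
    v=cv2.remap(T["frame"],u[:,:1],u[:,1:],cv2.INTER_LINEAR)[:,0]
    print(X,z," ".join(f"{int(y*1000)}:{a[0]}/{a[2]}" for y,a in zip(ys,v.tolist())))
E
```

```text
tcp (np.float64(-0.0758), np.float64(-0.2737)) [ 0.5086 -0.2272  0.1144] F [0.3 0.2 0.6] q [-24.   5.  -4.  81.  -0.  74.]
top batten fence x, line y (np.float64(-0.0279), np.float64(-0.0798)) dyaw -0.009 err 0.153
side batten fence x, line y (np.float64(-0.0275), np.float64(-0.0811)) dyaw -0.046 err 0.246
-0.02 0.052 -150:124/83 -146:123/82 -142:123/80 -137:122/64 -133:122/60 -129:124/60 -125:122/58 -121:123/58 -117:123/59 -113:124/60 -109:124/59 -105:125/60 -101:126/61 -97:123/60 -93:124/60 -89:124/60 -85:125/60 -81:126/61 -77:124/59 -73:124/60 -69:125/60 -65:126/61 -61:126/62 -57:125/60 -53:125/61 -49:124/60 -45:124/59 -41:125/61 -37:125/61 -33:123/59 -29:119/58 -25:107/51 -21:98/44 -17:58/28 -13:43/18 -9:47/20 -5:44/18 -1:44/21 2:41/19 6:43/20 10:47/21 14:42/16 18:85/48 22:166/113 26:172/118
-0.028 0.052 -150:125/83 -146:126/85 -142:125/81 -137:124/65 -133:123/58 -129:125/61 -125:125/61 -121:125/61 -117:125/60 -113:123/59 -109:125/60 -105:125/61 -101:125/60 -97:123/58 -93:123/60 -89:125/60 -85:126/60 -81:125/60 -77:125/61 -73:125/61 -69:124/60 -65:126/60 -61:127/62 -57:127/62 -53:127/61 -49:129/63 -45:129/63 -41:128/62 -37:128/62 -33:130/63 -29:132/65 -25:132/64 -21:139/76 -17:141/90 -13:133/88 -9:150/100 -5:146/97 -1:117/77 2:117/76 6:126/82 10:131/86 14:140/93 18:153/104 22:160/110 26:158/108
-0.016 0.068 -150:87/73 -146:86/73 -142:88/76 -137:87/50 -133:86/36 -129:87/39 -125:87/40 -121:89/39 -117:90/40 -113:84/37 -109:85/39 -105:87/40 -101:87/38 -97:88/38 -93:85/36 -89:86/37 -85:89/41 -81:88/40 -77:88/38 -73:86/37 -69:88/39 -65:87/37 -61:90/41 -57:89/40 -53:89/41 -49:88/39 -45:83/37 -41:76/31 -37:76/31 -33:76/35 -29:74/34 -25:73/32 -21:83/60 -17:56/34 -13:73/30 -9:78/35 -5:79/36 -1:74/34 2:74/34 6:76/35 10:78/35 14:77/35 18:93/63 22:126/105 26:133/109
```

Batten lies flat against the fence (x ≈ -28 mm), mid at -80 mm from the line, gap to the stop ≈ 2 mm. Now go to the near bevel for the diagonal push.

Request:
carry_out:
  plan:
    - {"travel": [0, 0.13, 0], "angular": [0, 0, 0], "grip": -1}
    - {"travel": [0.02, 0.26, 0], "angular": [0, 0, 0], "grip": -1}
    - {"travel": [0.04, 0.39, 0], "angular": [0, 0, 0], "grip": -1}
    - {"travel": [0.0557, 0.52, 0], "angular": [0, 0, 0], "grip": -1}
    - {"travel": [0.0557, 0.6, -0.04], "angular": [0, 0, 0], "grip": -1}
    - {"travel": [0.0557, 0.6367, -0.094], "angular": [0, 0, 0], "grip": -1}
    - {"travel": [0.0557, 0.6367, -0.094], "angular": [0, 0, 0], "grip": -1}
    - {"travel": [0.0557, 0.6367, -0.094], "angular": [0, 0, 0], "grip": -1}

```text
time: 16.92
ee_pos: [0.5248, -0.0333, 0.0853]
tcp_rot: [-179.9, 0.0, 82.5]
wrist_force: [-0.1, -0.4, 0.3]
opening: -0.0002
grasp_force: 0.0
```

Request:
carry_out:
  plan:
    - {"travel": [0.02, -0.0027, -0.023], "angular": [0, 0, 0], "grip": -1}
    - {"travel": [0.04, -0.0054, -0.046], "angular": [0, 0, 0], "grip": -1}
    - {"travel": [0.055, -0.0074, -0.062], "angular": [0, 0, 0], "grip": -1}
    - {"travel": [0.0643, -0.0087, -0.073], "angular": [0, 0, 0], "grip": -1}
    - {"travel": [0.0643, -0.0087, -0.073], "angular": [0, 0, 0], "grip": -1}
    - {"travel": [0.0643, -0.0087, -0.073], "angular": [0, 0, 0], "grip": -1}

```text
time: 17.42
ee_pos: [0.5445, -0.0372, 0.0635]
tcp_rot: [-180.0, 0.0, 82.4]
wrist_force: [0.3, 1.1, -0.2]
opening: -0.0002
grasp_force: 0.0
```

```bash
python3 bat.py 9 -.0285 2>/dev/null
```

```text
tcp (np.float64(-0.0654), np.float64(-0.0806)) [ 0.5445 -0.0372  0.0635] F [ 0.3  1.1 -0.2] q [ -4.   5. -10.  75.   0.  94.]
top batten fence x, line y (np.float64(-0.0285), np.float64(-0.081)) dyaw 0.0 err inf
side batten fence x, line y (np.float64(-0.0086), np.float64(-0.0328)) dyaw -0.548 err 0.34
```

Request:
carry_out:
  plan:
    - {"travel": [0.006, -0.0008, -0.006], "angular": [0, 0, 0], "grip": -1}
    - {"travel": [0.012, -0.0016, -0.012], "angular": [0, 0, 0], "grip": -1}
    - {"travel": [0.0165, -0.0022, -0.0165], "angular": [0, 0, 0], "grip": -1}
    - {"travel": [0.0165, -0.0022, -0.0165], "angular": [0, 0, 0], "grip": -1}

```text
time: 17.85
ee_pos: [0.5496, -0.0374, 0.0585]
tcp_rot: [-180.0, 0.0, 82.4]
wrist_force: [-0.1, 0.3, 0.4]
opening: -0.0001
grasp_force: 0.0
```

Request:
carry_out:
  plan:
    - {"travel": [0.004, -0.0005, -0.004], "angular": [0, 0, 0], "grip": -1}
    - {"travel": [0.008, -0.0011, -0.008], "angular": [0, 0, 0], "grip": -1}
    - {"travel": [0.012, -0.0016, -0.012], "angular": [0, 0, 0], "grip": -1}
    - {"travel": [0.012, -0.0016, -0.012], "angular": [0, 0, 0], "grip": -1}

```text
time: 18.18
ee_pos: [0.5532, -0.0379, 0.055]
tcp_rot: [-180.0, -0.0, 82.4]
wrist_force: [-0.3, 0.3, -0.0]
opening: -0.0001
grasp_force: 0.0
```

Request:
carry_out:
  plan:
    - {"travel": [0.004, -0.0005, -0.004], "angular": [0, 0, 0], "grip": -1}
    - {"travel": [0.007, -0.0009, -0.007], "angular": [0, 0, 0], "grip": -1}
    - {"travel": [0.01, -0.0013, -0.01], "angular": [0, 0, 0], "grip": -1}
    - {"travel": [0.01, -0.0013, -0.01], "angular": [0, 0, 0], "grip": -1}

```text
time: 18.52
ee_pos: [0.5545, -0.0381, 0.054]
tcp_rot: [-179.9, -0.0, 82.4]
wrist_force: [-16.2, 2.2, 20.5]
opening: -0.0002
grasp_force: 13.1
```

Request:
carry_out:
  plan:
    - {"travel": [0, 0, 0], "angular": [0, 0, 0], "grip": -1}
    - {"travel": [0, 0, 0], "angular": [0, 0, 0], "grip": -1}
    - {"travel": [0, 0, 0], "angular": [0, 0, 0], "grip": -1}
    - {"travel": [0, 0, 0], "angular": [0, 0, 0], "grip": -1}
    - {"travel": [0, 0, 0], "angular": [0, 0, 0], "grip": -1}
    - {"travel": [0, 0, 0], "angular": [0, 0, 0], "grip": -1}

```text
time: 19.02
ee_pos: [0.5545, -0.0381, 0.054]
tcp_rot: [-179.9, -0.0, 82.4]
wrist_force: [-16.3, 1.8, 21.1]
opening: 0.0002
grasp_force: 13.0
```

```bash
python3 - <<'E'
from workcell import monitor,cams
from h import *
p=np.load("board.npy"); o=monitor.get_obs(); print(o["ee_pos"],o["wrist_force"].round(1))
c=cams.camera("side"); a=cam("side8.npz")["frame"].astype(int); b=c["frame"].astype(int)
# image change around stop and the batten's visible +y end since the clear view
for nm,L,z in(("stop",np.vstack(STOP)+[.068,p[3],.024],0),("end",box(.068-.051,.068-.02,p[3]-.035,p[3]-.018,.018,.045),0)):
    u=proj(c,pose(p,L)); x0,y0=u.min(0).astype(int)-2; x1,y1=u.max(0).astype(int)+3
    A,B=[np.float32(q[y0:y1,x0:x1].mean(2)) for q in(a,b)]
    print(nm,"shift px",cv2.phaseCorrelate(A,B),"mean diff",np.abs(A-B).mean().round(1))
E
```

```text
[ 0.55447151 -0.0380841   0.05397638] [-16.3   1.8  21.1]
stop shift px ((-0.011352574700758566, -0.0010584351209246279), 1.0094907948374747) mean diff 1.5
end shift px ((0.01658423921905161, 0.030433987200044754), 1.0462393876579072) mean diff 1.6
```

Push is steady (about 16 N into the fence, 21 N down) and neither stop nor batten has moved. Handing in.

```bash
python3 -c "
from workcell import ticket
print(ticket.job_done())"
```

```text
the job is handed in; nothing more can be done
None
```

I handed the job in with the stop hooked on the fence within about 1 mm of the line and the batten flat against the fence about 2 mm from the stop, under a steady push (about 16 N in, 21 N down). No verdict came back, and I viewed 11 pictures, one over the limit of 10.

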